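# Clear the battery off the tester and zero it

### The arm

A 6-joint arm with a two-finger parallel gripper is mounted at the origin on the work surface. World frame = base frame: x ahead of the robot, y to its left, z up, the work surface at z = 0. Lengths are in mm, angles in degrees, forces in N, time in s.
With the tool pointing down it reaches from about 350 to 850 mm from the base axis. Payload 8.1 kg.
Tool frame: the origin (TCP) lies midway between the tips of the shut fingers; the grasp point (between the pads) lies 19 mm behind it (r.pinch_z is the distance from the TCP to the grasp point, in mm); z points along the fingers, y is the line along which they close (so a half turn about z gives the same grasp; the last joint's range is limited). The gripper opens to 85 mm and grips with 20 to 120 N. Pads are 22 mm wide; open, the fingers measure 114 mm over their backs; the gripper's body (76 mm by 85 mm) begins 54 mm behind the grasp point. The pads swing forward as they close: fully open they stand 13 mm farther back than shut.
Start: joints at [66.383, 7.471, 85.268, -0, 87.261, -4.893], TCP at [192.587, 568.256, 193.092] pointing down, gripper open.
Joint ranges: [-169.43, 169.43], [-51.17, 129.36], [1.28, 143.12], [-76.62, 256.62], [0, 156.53], [-152.29, 152.29]. Speed limits (degrees/s): [136.94, 136.94, 159.86, 180, 180, 180].

### API

Orientations are given as [roll, pitch, yaw] about the fixed x, y, z axes, in that order (R = Rz(yaw) Ry(pitch) Rx(roll)).
In Python, from bench import r gives the robot as it stands.
- The arm moves only by the shell command python3 -m jog 'ROWS' [OPENING] [FORCE]. ROWS is JSON, one flat list of numbers, 6 for each row, row after row: the shift along the tool's x, y, z in m, then the turn, a rotation vector about the tool's x, y, z in rad. A call has 1 to 8 rows; each row is the pose to reach, as a shift and turn from the pose commanded when the call began, along the tool's axes at that moment; what a row does not reach only later rows make up. A row lasts 1/8 s, in which the tool goes at most 62.5 mm and 10.7 degrees, less where a joint would pass 70% of its speed; a pose out of reach is approached as far as the arm can. A call with a gripper value outside its range is refused whole. OPENING is the opening, from -1 (shut) to 1 (fully open), set as the call begins (- or left out, the last holds). The fingers move at their own pace and stop on an object; FORCE is the grip in N (left out, the last holds). Time passes only in rows, so rows that repeat a pose let the fingers close. It gives the time, the measured TCP pose, the force, the opening and the grip force at its end, in the units of the state.
- r.sense(): the state, without advancing time (a new reading comes with each control period).
- r.snapshot(name): name is "scene" or "side" or "wrist"; returns a dict with "pixels" (420x560x3 uint8, red, green, blue), "range_z" (420x560 float32, mm along the optical axis (not along the pixel's ray), 0 where there is no reading), "K" (3x3 intrinsics, pixels), "k1" (the pictures are not rectified: a ray, as slopes to the right and down, at radius r is drawn at 1 + k1 r^2 times it, then the intrinsics apply), "rvec" (rotation vector, rad) and "tvec" (3), from world to camera coordinates, as OpenCV has them. Camera axes: x right, y down, z forward; pixel columns grow to the right and rows downward; lengths in mm; the calibration is good to about 2 mm. A picture is of the moment at which its call begins.
- r.hand_in(): hands the job in; it is judged then, once.
Trained networks look in a picture, given as the dict that the camera call returned (one of the last four; its "shot" number tells which), for a name from the list of things; names that differ only in an ending like _2 or _b are one class to them, and where a whole thing is asked for, a point or a joint stands for the part that bears it (a point fixed in the world has none). Each returns a list of dicts, best first, with "score" (0 to 1); they miss things now and then, are a little off and sometimes report something else, mostly with a low value. They report only what shows in the picture. A call takes as long as a camera call. They do not tell look-alikes from the thing itself.
- r.look_for(picture, target): "bbox" ([left, top, right, bottom] in pixels, round what is visible of it).
- r.outline_of(picture, target): "region" (420x560 bool, what is visible of it) and "bbox" ([left, top, right, bottom] in pixels, round what is visible of it).
The state is a dict: "time": time; "joint_pos": joint angles; "qd": joint speeds; "joint_efforts": joint torques, N m; "tool_pos": TCP position; "tcp_rot": TCP orientation; "ft_force": force on the tool from outside, world axes, zero at the start; "wrist_torque": the same for the moment, N m; "finger_gap": finger opening in mm; "grip_force": force on a finger pad.
Only numpy, scipy, OpenCV 4.12 (cv2) and the standard library are available. Lean on these libraries where they do the work, as an engineer would, in place of code of your own. Each camera call takes 0.05 s, during which the arm holds its last target. There are 200 camera calls.

### The job

The battery tester must be zeroed with nothing on it. First lift the battery off the tester's front shelf and set it down gently, upright, in the empty charging tray; then turn the large bar-shaped knob on the sloping panel until its pointer lines up with the long zero line at the top of its scale, and let go. Leave the small round knob, the spare battery and the other things on the bench as they are.

Things in the scene. Friction and masses are not known exactly. Their poses are not given: they have to be found in the camera images.
- battery: the battery to clear away: grey block with a black lid, 70 mm (its x) by 47 mm (its y) by 100 mm high, two small metal tabs 6 mm high on top, about 0.65 kg. Stands upright on the tester's front shelf, right in front of the knob. Origin: centre of its underside, z up. Can be gripped across its 47 mm width from above
- free_tray: the empty charging tray: shallow black open tray fixed to the bench, outside 104 mm (its x) by 82 mm (its y) by 22 mm high, walls and floor 5 mm thick (inside 94 by 72 mm), contact block outside on its +x end. Origin: centre of its underside. The battery fits with its 70 mm side along the tray's x, either way round
- full_tray: an identical charging tray, fixed, that holds the spare battery
- spare_battery: a battery the same as the other one, standing in the other tray; leave it there
- tester: the battery tester: grey instrument fixed to the bench, 200 mm wide (its y). Origin on the bench; front faces its -x. Front to back: low aluminium shelf (x -140 to -50 mm, 120 mm wide, top 18 mm high); panel sloping up to the rear at 40 degrees from level (from x -50, 30 mm high, to x 18, 87 mm high); upright display housing (x 18 to 122 mm, 200 mm high)
- zero_knob (a joint): angle of the large bar knob, rad: 0 when its pointer lines up with the zero line (straight up the slope), positive when turned anticlockwise as seen facing the panel (pointer to the left, tester's +y); it starts positive. Turns stiffly, stays where left, stops at +-2.4
- knob_grip (a point): grip point on the large knob's axis, 30 mm out from the panel; turns with it: z = axis, out of the panel, 40 degrees from vertical to the tester's front; x = where the pointer points; y = across the bar. Black disc 44 mm wide, 8 mm thick, with a bar 42 mm long (x), 14 mm thick (y), from 8 to 36 mm above the panel; white line on top and white tip at the pointer end
- range_knob (a joint): angle of the small round knob (20 mm across, 16 mm tall), 76 mm to the right of the large one on the panel, rad; leave it alone
- board: green circuit board 130 by 90 mm with parts up to 26 mm high, lying on the bench; bystander; origin under its centre
- spool: small metal solder spool, 56 mm across, 40 mm high, standing; bystander
- multimeter: black hand multimeter 150 by 75 by 40 mm, lying; bystander
- mug: white mug, 76 mm across, 85 mm high, handle to its +y; bystander
- screwdriver: screwdriver lying on the bench between the tester and the trays, about 200 mm long along its x; bystander
- range_mark (a point): point at the rim of the small round knob's top, 10 mm off its axis, where its white line ends
Not all that is in view belongs to the job. Leave any orange or turquoise look-alike of the battery alone.

How it is judged (in metres and radians):
On the way, in this order (a step that is already met when the one before it is completed fails the run):
1. the battery stands upright in the empty tray, released and at rest (x of battery in the frame of free_tray between -0.02 and 0.02 m and y of battery in the frame of free_tray between -0.02 and 0.02 m and z of battery in the frame of free_tray below 0.012 m and angle between battery's own z axis and vertical below 0.1 rad and linear speed of battery below 0.02 m/s and contact force between battery and the fingers below 0.2 N), for 0.2 s.
2. the large knob's pointer is at the zero line (value of joint zero_knob between -0.09 and 0.09 rad), for 0.2 s.
At the end, for the whole second after the job is handed in: The battery stands upright (within 0.1 rad) on the floor of the tray that was empty, within 20 mm of its centre in each direction, released and at rest; the large knob rests within 0.09 rad (5 degrees) of the zero line (all of step 1 and all of step 2 and velocity of joint zero_knob between -0.05 and 0.05 rad/s); the robot touches nothing.
It fails at once if the battery is tipped by more than 0.5 rad (angle between battery's own z axis and vertical above 0.5 rad).
It fails at once if the battery is dropped: it falls free of the fingers faster than 0.5 m/s (from more than about 13 mm) (linear speed of battery above 0.5 m/s and contact force between battery and the fingers below 0.2 N).
It fails at once if the small knob is turned by more than 0.3 rad (its top edge moved) (distance of range_mark from where it was at the start of the episode above 0.003 m).
It fails at once if the spare battery or another thing on the bench is moved by more than 20 mm (distance of any of spare_battery, board, spool, multimeter, mug, screwdriver from where it was at the start of the episode above 0.02 m).
It also fails if it takes over 64 s, if anything falls off the work surface, if the arm or the gripper's body presses on something with over 40 N, if the wrist force passes 120 N, or if a joint passes its speed limit or range.

## Working session

There is one attempt and no reset: what is moved stays moved. The work goes in short steps, Python scripts to look and compute and a shell command to move; the robot and the scene stay as the last step left them, time stands still between calls to the robot, and variables do not carry over. Pictures are saved under pics/ and viewed, at most 10 in all, crops included, and the job is handed in when it is done.

```bash
mkdir -p pics; cat > h.py <<'E'
import numpy as np, cv2
from bench import r
from scipy.spatial.transform import Rotation as Ro
def cloud(s):
    """world xyz for every pixel (NaN where no range)"""
    h,w=s["range_z"].shape; K=s["K"]; 
    u,v=np.meshgrid(np.arange(w),np.arange(h))
    p=cv2.undistortPoints(np.stack([u,v],-1).reshape(-1,1,2).astype(float),np.array(K,float),np.array([s["k1"],0,0,0],float)).reshape(h,w,2)
    z=s["range_z"].astype(float).copy(); z[z==0]=np.nan
    c=np.dstack([p[...,0]*z,p[...,1]*z,z])
    R=cv2.Rodrigues(np.array(s["rvec"],float))[0]
    return (c-np.array(s["tvec"],float).reshape(3))@R
def proj(s,P):
    return cv2.projectPoints(np.array(P,float).reshape(-1,1,3),np.array(s["rvec"],float),np.array(s["tvec"],float),np.array(s["K"],float),np.array([s["k1"],0,0,0],float))[0].reshape(-1,2)
E
python3 - <<'E'
from h import *
ims=[]
for n in ["scene","side","wrist"]:
    s=r.snapshot(n); C=cloud(s); im=s["pixels"][...,::-1].copy()
    np.savez(f"{n}.npz",C=C,**{k:s[k] for k in("pixels","range_z","K","k1","rvec","tvec")})
    R=cv2.Rodrigues(np.array(s["rvec"],float))[0]; print(n,"cam at",(-R.T@np.array(s["tvec"]).reshape(3)).round())
    for t in ["battery","free_tray","full_tray","tester","knob_grip","range_knob","screwdriver","mug","spool","board","multimeter"]:
        for d in r.outline_of(s,t)[:3]:
            if d["score"]<.3: continue
            P=C[d["region"]]; P=P[~np.isnan(P[:,0])]
            if len(P): print(t,round(d["score"],2),np.round(d["bbox"]),np.percentile(P,[3,50,97],axis=0).round().astype(int).tolist())
    ims.append(im); cv2.imwrite(f"pics/{n}.png",im)
cv2.imwrite("pics/all.png",cv2.resize(np.vstack([ims[0],ims[1]]),None,fx=.71,fy=.71))
E
```

```text
scene cam at [1355.  317. 1166.]
battery 0.98 [295. 175. 321. 221.] [[414, -29, 4], [469, 2, 78], [485, 22, 104]]
battery 0.7 [250. 164. 278. 194.] [[441, -159, 47], [475, -127, 116], [510, -114, 123]]
battery 0.67 [265. 141. 293. 177.] [[322, -175, 11], [358, -131, 77], [371, -105, 104]]
free_tray 0.81 [385. 264. 429. 305.] [[542, 293, 1], [593, 331, 8], [654, 369, 25]]
full_tray 0.55 [384. 214. 426. 251.] [[385, 244, -1], [458, 281, 13], [491, 330, 25]]
tester 0.75 [183. 172. 284. 269.] [[489, -242, 11], [676, -122, 159], [693, -48, 203]]
screwdriver 0.75 [329. 213. 363. 266.] [[431, 129, 11], [493, 143, 21], [606, 158, 29]]
mug 0.59 [318. 290. 347. 333.] [[732, 150, 4], [756, 182, 48], [805, 217, 87]]
board 0.65 [178. 148. 221. 182.] [[354, -437, 1], [405, -388, 8], [470, -346, 29]]
multimeter 0.8 [129. 200. 183. 246.] [[608, -422, 10], [684, -378, 32], [749, -347, 41]]
side cam at [254. 582. 863.]
battery 0.9 [352. 164. 379. 204.] [[332, -290, 5], [370, -244, 78], [402, -239, 101]]
battery 0.71 [292. 220. 323. 262.] [[409, -25, 6], [440, 14, 78], [479, 20, 102]]
battery 0.67 [302
[... 255 characters left out ...]
[240. 322. 282. 374.] [[383, 271, 16], [413, 304, 102], [452, 318, 106]]
tester 0.98 [226. 122. 337. 230.] [[456, -235, 14], [589, -100, 120], [679, -48, 200]]
knob_grip 0.63 [282. 179. 299. 200.] [[530, -163, 57], [545, -139, 80], [567, -124, 95]]
screwdriver 0.98 [226. 266. 288. 305.] [[423, 124, 1], [478, 144, 21], [602, 157, 27]]
mug 0.93 [140. 233. 179. 277.] [[728, 147, 6], [763, 187, 52], [799, 246, 85]]
spool 0.69 [326. 142. 341. 162.] [[490, -432, 0], [511, -397, 36], [536, -385, 42]]
board 0.64 [339. 154. 386. 176.] [[342, -438, 0], [424, -398, 6], [464, -354, 27]]
multimeter 0.71 [297. 140. 311. 160.] [[594, -416, 1], [607, -382, 29], [633, -345, 34]]
wrist cam at [116. 594. 374.]
```

View pics/all.png

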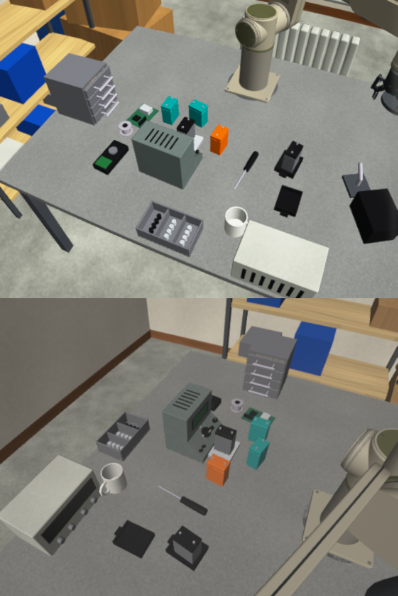

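```bash
python3 - <<'E'
from h import *
d=np.load("side.npz"); im=cv2.cvtColor(d["pixels"],cv2.COLOR_RGB2BGR)
a=cv2.resize(im[115:270,220:400],(720,620)[:2],interpolation=cv2.INTER_CUBIC)[:590]
cv2.imwrite("pics/crop1.png",a)
C=d["C"]
def rect(m,name):
    P=C[m]; 
    if len(P)<5: print(name,len(P));return
    print(name,len(P),"z",np.median(P[:,2]).round(1),cv2.minAreaRect(P[:,:2].astype(np.float32)))
for n in("side","scene"):
    d=np.load(n+".npz"); C=d["C"]; x,y,z=C[...,0],C[...,1],C[...,2]
    box=lambda a,b,c,e,f,g:(x>a)&(x<b)&(y>c)&(y<e)&(z>f)&(z<g)
    print(n)
    rect(box(420,520,-175,-95,112,121),"batt top C")
    rect(box(400,490,-40,30,94,104),"top B")
    rect(box(310,400,-310,-90,94,104),"top A")
    rect(box(520,660,280,385,16,26),"tray rim")
    rect(box(560,720,-260,-30,190,210),"tester top")
    rect(box(370,500,240,340,16,26),"full rim")
E
```

```text
side
batt top C 345 z 116.7 ((470.0292663574219, -139.02587890625), (51.89752960205078, 70.05880737304688), 87.68161010742188)
top B 430 z 99.9 ((444.36444091796875, -5.793909072875977), (49.00608825683594, 70.11488342285156), 84.95026397705078)
top A 657 z 99.2 ((353.4324645996094, -197.89784240722656), (71.25643920898438, 190.4075164794922), 11.223282814025879)
tray rim 452 z 20.4 ((592.42041015625, 328.54974365234375), (113.53126525878906, 83.31005096435547), 0.04473413899540901)
tester top 2024 z 198.8 ((634.4349365234375, -149.6871337890625), (202.1201934814453, 105.8854751586914), 87.49229431152344)
full rim 363 z 20.8 ((427.2126770019531, 287.24566650390625), (82.03036499023438, 113.6998519897461), 83.84395599365234)
scene
batt top C 287 z 117.9 ((474.35015869140625, -138.69564819335938), (49.95126724243164, 74.22976684570312), 87.23359680175781)
top B 307 z 99.9 ((447.04254150390625, -3.3939476013183594), (48.440799713134766, 75.45707702636719), 83.33995819091797)
top A 491 z 100.2 ((353.3751525878906, -196.73043823242188), (70.68880462646484, 191.9738006591797), 11.468716621398926)
tray rim 308 z 21.9 ((597.49365234375, 330.3207702636719), (124.27019500732422, 82.05271911621094), 0.5511078834533691)
tester top 2613 z 200.2 ((638.3189086914062, -150.0006866455078), (203.05789184570312, 108.26958465576172), 87.26753234863281)
full rim 250 z 21.2 ((433.2779235839844, 285.7271423339844), (82.40982055664062, 121.89433288574219), 81.79503631591797)
```

The pictures show the tester with the grey, black-lidded battery on its shelf (side image, about (317,200)). The candidates there are grey (317,200), orange (307,241), and turquoise (365,184) and (367,207). Only the grey one stands on the shelf in front of the knob, with its top at 117 mm against 100 mm for the others. The empty tray is at about (188,340) and the full one at about (262,358). I'll confirm this in the enlarged crop.

View pics/crop1.png

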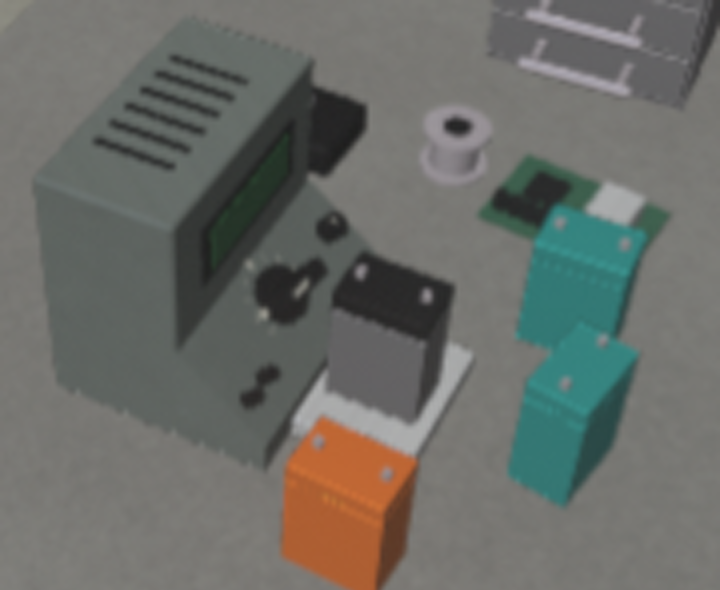

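```bash
python3 - <<'E'
from h import *
s=r.sense(); print({k:np.round(v,2) for k,v in s.items()})
R=Ro.from_euler('xyz',s["tcp_rot"],degrees=True).as_matrix(); print(R.round(3))
d=np.load("wrist.npz");Rc=cv2.Rodrigues(d["rvec"].astype(float))[0];print("cam axes world\n",Rc.T.round(2),d["K"].round(0).tolist())
d=np.load("side.npz");C=d["C"];x,y,z=C[...,0],C[...,1],C[...,2]
for lo,hi in((14,26),(2,10)):
  m=(x>520)&(x<680)&(y>280)&(y<385)&(z>lo)&(z<hi); P=C[m]
  print(lo,np.histogram(P[:,0],bins=range(520,680,10))[0])
E
```

```text
{'time': np.float64(1.8), 'joint_pos': array([66.38,  7.47, 85.27, -0.  , 87.26, -4.89]), 'qd': array([ 0.04, -0.05,  0.07,  0.05, -0.01,  0.03]), 'joint_efforts': array([ -0.  , -56.93, -50.09,  -0.  ,   0.  ,  -0.  ]), 'tool_pos': array([192.61, 568.25, 193.08]), 'tcp_rot': array([-180.  ,    0.  ,  161.28]), 'ft_force': array([ 0.74,  0.16, -0.13]), 'wrist_torque': array([-0.07, -0.  ,  0.02]), 'grip_force': np.float64(0.0), 'finger_gap': np.float64(85.54)}
[[-0.947  0.321 -0.   ]
 [ 0.321  0.947 -0.   ]
 [-0.    -0.    -1.   ]]
cam axes world
 [[ 0.32  0.9   0.3 ]
 [ 0.95 -0.31 -0.1 ]
 [-0.    0.31 -0.95]] [[328.0, 0.0, 282.0], [0.0, 328.0, 206.0], [0.0, 0.0, 1.0]]
14 [  0  80  62  27  31  25  27  26  24  24  25 111  28   6   0]
2 [  7  49  26 136 120 130 128 119 115 123 115 101   2   7   5]
```

The crop confirms it: the grey battery with the black lid stands on the aluminium shelf by the panel, so it is the target. I'll go by way of the empty tray for a wrist look at it.

```bash
python3 -m jog '[-0.050,-0.012,-0.020,0,0,-0.04, -0.105,-0.024,-0.040,0,0,-0.08, -0.160,-0.036,-0.047,0,0,-0.12, -0.215,-0.048,-0.047,0,0,-0.16, -0.270,-0.060,-0.047,0,0,-0.20, -0.325,-0.072,-0.047,0,0,-0.24, -0.380,-0.084,-0.047,0,0,-0.28, -0.410,-0.092,-0.047,0,0,-0.32]' 1
python3 -m jog '[0,0,0,0,0,0, 0,0,0,0,0,0, 0,0,0,0,0,0]'
cat > tray.py <<'E'
from h import *
s=r.snapshot("wrist");C=cloud(s);x,y,z=C[...,0],C[...,1],C[...,2]
for t in("free_tray","full_tray"):
    for d in r.outline_of(s,t)[:2]: 
        P=C[d["region"]];P=P[~np.isnan(P[:,0])]; print(t,d["score"],np.round(d["bbox"]),np.percentile(P,[2,50,98],axis=0).round(1).tolist())
for lo,hi in((16,27),(2.5,9)):
    m=(x>500)&(x<700)&(y>270)&(y<390)&(z>lo)&(z<hi);P=C[m].astype(np.float32)
    print(lo,len(P),np.median(P[:,2]),np.percentile(P,[.5,99.5],axis=0).round(1).tolist(),cv2.minAreaRect(P[:,:2]))
    print(np.histogram(P[:,0],bins=range(510,700,5)))
cv2.imwrite("pics/tray1.png",s["pixels"][...,::-1]); print(r.sense()["tool_pos"],r.sense()["tcp_rot"])
E
python3 tray.py
```

```text
time: 2.8
tool_pos: [553.6, 347.4, 239.8]
tcp_rot: [-180.0, 0.0, 179.6]
ft_force: [-0.5, 1.0, -0.1]
finger_gap: 85.3
grip_force: 0.0
time: 3.18
tool_pos: [550.5, 350.5, 240.3]
tcp_rot: [180.0, -0.0, 179.7]
ft_force: [-0.3, 0.4, -0.1]
finger_gap: 85.3
grip_force: 0.0
free_tray 0.98 [235. 158. 299. 245.] [[538.8, 290.9, 3.4], [591.7, 328.9, 5.4], [648.8, 368.3, 22.9]]
free_tray 0.71 [185.   8. 268. 117.] [[379.7, 242.8, 1.2], [458.5, 301.0, 7.2], [486.2, 332.2, 23.4]]
full_tray 0.95 [185.   5. 269. 114.] [[378.6, 243.4, 0.7], [458.5, 303.0, 7.2], [487.2, 331.3, 23.4]]Traceback (most recent call last):
  File "tray.py", line 8, in <module>
    print(lo,len(P),np.median(P[:,2]),np.percentile(P,[.5,99.5],axis=0).round(1).tolist(),cv2.minAreaRect(P[:,:2]))
                                                                                          ~~~~~~~~~~~~~~~^^^^^^^^^
cv2.error: OpenCV(4.12.0) /io/opencv/modules/imgproc/src/convhull.cpp:143: error: (-215:Assertion failed) total >= 0 && (depth == CV_32F || depth == CV_32S) in function 'convexHull'
```

```bash
sed -i 's/minAreaRect(P\[:,:2\])/minAreaRect(np.ascontiguousarray(P[:,:2]))/' tray.py; python3 tray.py | grep -v tray
```

```text
16 1251 21.798115 [[538.5, 288.4, 16.6], [642.8, 370.2, 24.0]] ((590.7684326171875, 329.4036560058594), (104.56430053710938, 82.26822662353516), 0.213240385055542)
(array([  0,   0,   0,   0,   0, 132, 215,  37,  36,  35,  35,  30,  34,
        33,  35,  31,  31,  31,  31,  35,  30,  29,  28,  31,  34, 203,
       115,   0,   0,   0,   0,   0,   0,   0,   0,   0,   0]), array([510, 515, 520, 525, 530, 535, 540, 545, 550, 555, 560, 565, 570,
       575, 580, 585, 590, 595, 600, 605, 610, 615, 620, 625, 630, 635,
       640, 645, 650, 655, 660, 665, 670, 675, 680, 685, 690, 695]))
2.5 3744 4.9817376 [[538.6, 293.4, 2.9], [638.0, 365.1, 8.0]] ((584.7348022460938, 339.9789733886719), (140.01702880859375, 109.88865661621094), 10.799768447875977)
(array([  0,   0,   1,   0,   1,  60,   0, 122, 219, 225, 217, 201, 202,
       216, 203, 192, 206, 195, 190, 204, 182, 199, 172, 195, 179, 158,
         0,   0,   3,   1,   0,   0,   0,   0,   0,   0,   0]), array([510, 515, 520, 525, 530, 535, 540, 545, 550, 555, 560, 565, 570,
       575, 580, 585, 590, 595, 600, 605, 610, 615, 620, 625, 630, 635,
       640, 645, 650, 655, 660, 665, 670, 675, 680, 685, 690, 695]))
[551.01708507 349.90806201 240.25177627] [1.79995054e+02 9.09522780e-03 1.79647398e+02]
```

View pics/tray1.png

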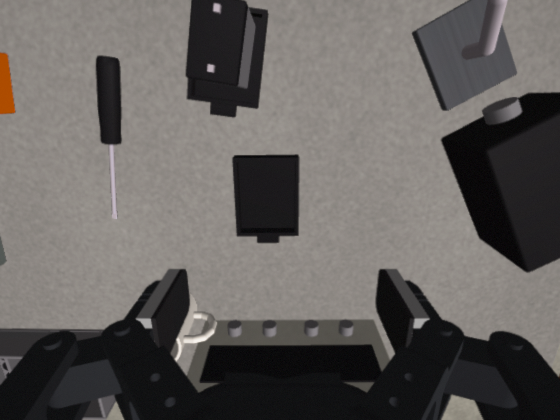

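The wrist view shows the empty tray at (267,195), with its contact block towards +x. Its centre is (590.8, 329.4), yaw about 0.2°, rim 22 and floor 5. Next I move over the battery.

```bash
python3 -m jog '[0.01,-0.06,0,0,0,0.005, 0.02,-0.12,0,0,0,0.01, 0.03,-0.18,0,0,0,0.02, 0.04,-0.24,0,0,0,0.03, 0.05,-0.30,0,0,0,0.037, 0.06,-0.36,0,0,0,0.037, 0.07,-0.42,0,0,0,0.037, 0.079,-0.48,0,0,0,0.037]'
python3 -m jog '[0,-0.009,0,0,0,0, 0,-0.009,0,0,0,0, 0,-0.009,0,0,0,0, 0,-0.009,0,0,0,0]'
cat > bat.py <<'E'
from h import *
s=r.snapshot("wrist");C=cloud(s);x,y,z=C[...,0],C[...,1],C[...,2]
np.savez("w2.npz",C=C,**{k:s[k] for k in("pixels","range_z","K","k1","rvec","tvec")})
def rect(m,n):
    P=np.ascontiguousarray(C[m].astype(np.float32)); print(n,len(P),np.median(P[:,2]).round(1) if len(P) else "",cv2.minAreaRect(np.ascontiguousarray(P[:,:2])) if len(P)>4 else "")
B=(x>415)&(x<530)&(y>-190)&(y<-95)
rect(B&(z>112)&(z<121),"lid"); 
rect((x>400)&(x<540)&(y>-230)&(y<-60)&(z>15)&(z<21),"shelf")
rect((x>540)&(x<720)&(y>-280)&(y<-20)&(z>194)&(z<206),"housing")
for t in("battery","knob_grip","range_knob"):
    for d in r.outline_of(s,t)[:3]: print(t,round(d["score"],2),np.round(d["bbox"]),np.nanmedian(C[d["region"]],axis=0).round(1))
cv2.imwrite("pics/bat1.png",s["pixels"][...,::-1]); print(r.sense()["tool_pos"],r.sense()["tcp_rot"])
E
python3 bat.py
```

```text
time: 4.47
tool_pos: [468.6, -131.7, 240.5]
tcp_rot: [-180.0, 0.1, 177.5]
ft_force: [0.9, -0.7, 0.0]
finger_gap: 85.4
grip_force: 0.0
time: 4.97
tool_pos: [469.0, -137.5, 240.1]
tcp_rot: [180.0, 0.0, 177.6]
ft_force: [-0.1, -0.3, -0.3]
finger_gap: 85.1
grip_force: 0.0
lid 3379 117.9 ((472.56414794921875, -139.63180541992188), (47.155517578125, 69.59185028076172), 87.20587158203125)
shelf 3975 17.9 ((472.1673583984375, -142.8914794921875), (169.85362243652344, 90.85774230957031), 87.160888671875)
housing 7540 199.8 ((608.8406982421875, -144.34637451171875), (186.6306610107422, 50.489295959472656), 87.25666809082031)
battery 0.9 [108.  45. 198. 126.] [ 369.4 -253.8   99.6]
battery 0.82 [367. 114. 447. 189.] [442.6 -17.   99.2]
battery 0.78 [229.   6. 313.  82.] [ 341.1 -144.4   99.9]
knob_grip 0.77 [260. 232. 302. 268.] [ 544.1 -146.7   86.5]
range_knob 0.73 [205. 240. 224. 256.] [ 547.2 -221.2   77.5]
range_knob 0.63 [ 79. 260. 148. 338.] [ 628.5 -384.    31.9]
range_knob 0.26 [474. 116. 526. 264.] [477.  135.6  21. ]
[ 468.85238667 -138.25002826  240.0896064 ] [ 1.79997158e+02 -1.46423704e-03  1.77561521e+02]
```

View pics/bat1.png

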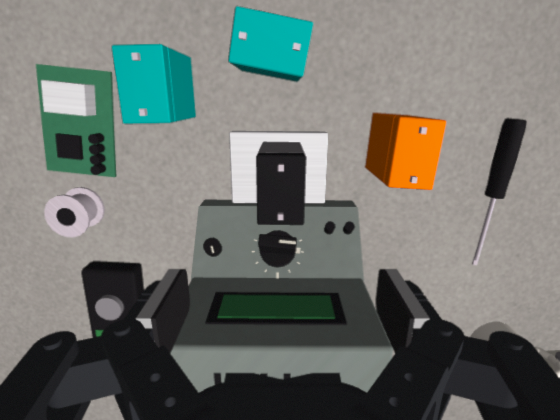

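The wrist view shows the black lid at (280,187), the bar knob at (278,249) with its white pointer to the image right (+y, about +90°), and the zero line at (278,275). Battery: lid height 117.9, centre (472.6, −139.6), yaw −2.8°. I'll descend to grasp.

```bash
python3 -m jog '[-0.0036,-0.0015,0.04,0,0,0.006, -0.0036,-0.0015,0.08,0,0,0.006, -0.0036,-0.0015,0.12,0,0,0.006, -0.0036,-0.0015,0.145,0,0,0.006, -0.0036,-0.0015,0.160,0,0,0.006, -0.0036,-0.0015,0.170,0,0,0.006, -0.0036,-0.0015,0.170,0,0,0.006, -0.0036,-0.0015,0.170,0,0,0.006]'
python3 -m jog '[0,0,0,0,0,0, 0,0,0,0,0,0, 0,0,0,0,0,0, 0,0,0,0,0,0, 0,0,0,0,0,0, 0,0,0,0,0,0, 0,0,0,0,0,0, 0,0,0,0,0,0]' -1 60
```

```text
time: 6.18
tool_pos: [473.0, -140.9, 71.2]
tcp_rot: [-180.0, 0.1, 177.1]
ft_force: [0.8, 0.4, 0.0]
finger_gap: 85.5
grip_force: 0.0
time: 7.18
tool_pos: [472.7, -140.6, 71.1]
tcp_rot: [-180.0, 0.1, 177.1]
ft_force: [-2.4, 1.8, 5.9]
finger_gap: 44.5
grip_force: 61.6
```

```bash
python3 -m jog '[0,0,-0.004,0,0,0, 0,0,-0.012,0,0,0, 0,0,-0.03,0,0,0, 0,0,-0.055,0,0,0, 0,0,-0.085,0,0,0, 0,0,-0.115,0,0,0, 0,0,-0.135,0,0,0, 0,0,-0.145,0,0,0]'
python3 -m jog '[0,0,0,0,0,0, 0,0,0,0,0,0]'
python3 - <<'E'
from h import *
s=r.sense();R=Ro.from_euler('xyz',s["tcp_rot"],degrees=True)
# battery centre in TCP frame was lid (472.6,-139.6) vs tcp (472.7,-140.6) at grasp (fingers centre it in y)
print(R.inv().apply(np.array([590.8,329.4,s["tool_pos"][2]])-s["tool_pos"]).round(1),s["ft_force"],s["tool_pos"])
E
```

```text
time: 8.18
tool_pos: [472.8, -140.8, 216.8]
tcp_rot: [-180.0, 0.1, 177.1]
ft_force: [-0.6, -0.7, -6.7]
finger_gap: 44.6
grip_force: 62.4
time: 8.43
tool_pos: [471.6, -140.3, 213.7]
tcp_rot: [180.0, -0.1, 177.1]
ft_force: [-0.1, -0.7, -6.0]
finger_gap: 45.2
grip_force: 62.4
[-9.570e+01  4.751e+02  1.000e-01] [-0.13076825 -0.66338243 -6.04433849] [ 471.56465282 -140.31168818  213.7029782 ]
```

```bash
python3 -m jog '[-0.004,0.02,0,0,0,0, -0.014,0.07,0,0,0,-0.01, -0.026,0.13,0,0,0,-0.02, -0.038,0.19,0,0,0,-0.03, -0.05,0.25,0,0,0,-0.04, -0.062,0.31,0,0,0,-0.052, -0.074,0.37,0,0,0,-0.052, -0.084,0.42,0,0,0,-0.052]'
python3 -m jog '[-0.006,0.03,0,0,0,0, -0.011,0.048,0,0,0,0, -0.011,0.055,0,0,0,0, -0.011,0.055,0,0,0,0, -0.011,0.055,0,0,0,0, -0.011,0.055,0,0,0,0]'
cat > place.py <<'E'
from h import *
s=r.snapshot("wrist");C=cloud(s);x,y,z=C[...,0],C[...,1],C[...,2]
st=r.sense();R=Ro.from_euler('xyz',st["tcp_rot"],degrees=True);T=st["tool_pos"]
def rect(m,n):
    P=np.ascontiguousarray(C[m].astype(np.float32)); print(n,len(P),np.median(P[:,2]).round(1),cv2.minAreaRect(np.ascontiguousarray(P[:,:2])))
L=(abs(x-T[0])<60)&(abs(y-T[1])<22)&(z>T[2]+20)&(z<T[2]+60)
zl=np.median(z[L]);rect(L&(abs(z-zl)<4),"lid")
print(T,st["tcp_rot"],"to tray centre, tool axes",R.inv().apply([590.8-T[0],329.4-T[1],0]).round(1),"bottom z",zl-100,st["ft_force"])
cv2.imwrite("pics/place.png",s["pixels"][...,::-1])
E
python3 place.py
```

```text
time: 9.43
tool_pos: [576.4, 276.9, 213.1]
tcp_rot: [-180.0, -0.1, -179.8]
ft_force: [1.8, -1.4, -4.9]
finger_gap: 45.0
grip_force: 63.0
time: 10.18
tool_pos: [588.0, 328.9, 215.3]
tcp_rot: [-180.0, 0.0, -179.9]
ft_force: [0.4, 0.2, -5.7]
finger_gap: 44.9
grip_force: 63.1
lid 12281 262.3 ((588.3358154296875, 329.0130310058594), (70.53832244873047, 43.98526382446289), 0.006299437955021858)
[588.0856822  329.00920001 215.37028358] [ 1.79999346e+02  1.88673436e-02 -1.79923855e+02] to tray centre, tool axes [-2.7  0.4  0. ] bottom z 162.19788085598645 [ 0.49567351 -1.32529362 -5.26236518]
```

```bash
python3 -m jog '[-0.0025,0,0.03,0,0,0, -0.0025,0,0.06,0,0,0, -0.0025,0,0.09,0,0,0, -0.0025,0,0.115,0,0,0, -0.0025,0,0.130,0,0,0, -0.0025,0,0.140,0,0,0, -0.0025,0,0.147,0,0,0, -0.0025,0,0.151,0,0,0]'
python3 -m jog '[0,0,0,0,0,0, 0,0,0.001,0,0,0, 0,0,0.002,0,0,0, 0,0,0.003,0,0,0, 0,0,0.003,0,0,0]'
```

```text
time: 11.22
tool_pos: [590.8, 329.9, 64.5]
tcp_rot: [180.0, 0.1, -179.9]
ft_force: [-1.0, -0.6, -6.0]
finger_gap: 44.4
grip_force: 63.1
time: 11.85
tool_pos: [590.3, 329.7, 61.0]
tcp_rot: [-180.0, -0.0, -179.9]
ft_force: [0.1, -1.0, -4.9]
finger_gap: 44.9
grip_force: 63.1
```

Grasp geometry puts the bottom about 2–3 mm above the floor, so I'll lower it until the load comes off the wrist.

```bash
python3 -m jog '[0,0,0.001,0,0,0, 0,0,0.0015,0,0,0, 0,0,0.002,0,0,0, 0,0,0.002,0,0,0]'; python3 -m jog '[0,0,0.0005,0,0,0, 0,0,0.001,0,0,0, 0,0,0.0015,0,0,0, 0,0,0.0015,0,0,0]'
```

```text
time: 12.35
tool_pos: [590.4, 329.7, 59.0]
tcp_rot: [-180.0, -0.0, -179.9]
ft_force: [-0.1, -1.0, -4.8]
finger_gap: 45.0
grip_force: 63.1
time: 12.85
tool_pos: [590.6, 329.9, 58.2]
tcp_rot: [180.0, 0.0, -179.9]
ft_force: [-2.5, -0.1, 0.5]
finger_gap: 45.1
grip_force: 63.7
```

Contact made at bottom z ≈ 5. Releasing.

```bash
python3 -m jog '[0,0,0,0,0,0, 0,0,0,0,0,0, 0,0,0,0,0,0, 0,0,0,0,0,0, 0,0,0,0,0,0, 0,0,0,0,0,0]' 1
python3 -m jog '[0,0,-0.01,0,0,0, 0,0,-0.03,0,0,0, 0,0,-0.06,0,0,0, 0,0,-0.10,0,0,0, 0,0,-0.14,0,0,0, 0,0,-0.17,0,0,0, 0,0,-0.18,0,0,0, 0,0,-0.18,0,0,0]'
python3 - <<'E'
from h import *
s=r.snapshot("wrist");C=cloud(s);x,y,z=C[...,0],C[...,1],C[...,2]
m=(x>530)&(x<650)&(y>280)&(y<380)&(z>90)&(z<108);P=np.ascontiguousarray(C[m].astype(np.float32))
print(np.median(P[:,2]),cv2.minAreaRect(np.ascontiguousarray(P[:,:2])),np.linalg.lstsq(np.c_[P[:,:2]-P[:,:2].mean(0),np.ones(len(P))],P[:,2],rcond=None)[0])
cv2.imwrite("pics/placed.png",s["pixels"][...,::-1])
# knob from the earlier over-battery picture: tester frame, panel plane
d=np.load("w2.npz");C=d["C"];a=np.radians(-2.8);Rt=Ro.from_euler('z',a).as_matrix()
C=C.copy();P=C.reshape(-1,3)
q=P[(abs(P[:,2]-18)<3)&(P[:,0]>400)&(P[:,0]<540)&(P[:,1]>-230)&(P[:,1]<-60)]
o=np.array([472.2,-142.9,0])+Rt@[95,0,0]; print("tester origin",o)
L=(C-o)@Rt; lx,ly,lz=L[...,0],L[...,1],L[...,2]
# check housing front face / panel
pl=30+(lx+50)*np.tan(np.radians(40)); h=(lz-pl)*np.cos(np.radians(40))
m=(abs(ly)<95)&(lx>-40)&(lx<10)&(abs(h)<5); print("panel residual",np.median(h[m]),m.sum())
k=(abs(ly)<40)&(lx>-50)&(lx<15)&(h>28)&(h<42); print("bar top",k.sum(),np.median(h[k]))
n=np.array([-np.sin(np.radians(40)),0,np.cos(np.radians(40))]);up=np.array([np.cos(np.radians(40)),0,np.sin(np.radians(40))])
Q=np.c_[(L[k]-[-50,0,30])@up,L[k][:,1]].astype(np.float32); print("bar (u up-slope,y)",cv2.minAreaRect(Q))
k=(abs(ly)<40)&(lx>-50)&(lx<15)&(h>5)&(h<12);Q=np.c_[(L[k]-[-50,0,30])@up,L[k][:,1]].astype(np.float32); print("disc",len(Q),cv2.minAreaRect(Q))
E
```

```text
time: 13.6
tool_pos: [590.4, 329.8, 57.5]
tcp_rot: [180.0, -0.0, -179.9]
ft_force: [0.2, 0.3, -0.2]
finger_gap: 85.5
grip_force: 0.0
time: 14.6
tool_pos: [590.8, 329.9, 238.7]
tcp_rot: [180.0, 0.1, -179.9]
ft_force: [-0.3, -0.8, -1.6]
finger_gap: 85.5
grip_force: 0.0
104.86303 ((590.64208984375, 330.79693603515625), (47.021419525146484, 69.62718200683594), 89.83506774902344) [ 1.63635594e-02 -2.92126544e-03  1.04691426e+02]
tester origin [ 567.08658305 -147.54072813    0.        ]
panel residual 0.12297767926042136 6272
bar top 792 36.06001092891644
bar (u up-slope,y) ((83.73008728027344, 0.6644287109375), (79.44254302978516, 73.03874969482422), 88.52934265136719)
disc 494 ((55.277618408203125, -0.32819366455078125), (42.703857421875, 42.767547607421875), 46.09562301635742)
```

The battery stands in the tray: lid at 104.9, centre (590.6, 330.8), upright. Next is the knob. I'll move to its front, turned so that tool x matches the pointer direction, then tilt 40°.

```bash
python3 -m jog '[0.016,-0.055,-0.011,0,0,0.18, 0.032,-0.11,-0.011,0,0,0.36, 0.047,-0.165,-0.011,0,0,0.54, 0.063,-0.22,-0.011,0,0,0.72, 0.079,-0.275,-0.011,0,0,0.90, 0.095,-0.33,-0.011,0,0,1.08, 0.11,-0.385,-0.011,0,0,1.26, 0.126,-0.44,-0.011,0,0,1.44]' -0.3
python3 -m jog '[-0.03,-0.013,0,0,0,0.18, -0.03,-0.013,0,0,0,0.18, -0.03,-0.013,0,0,0,0.18]'
python3 -m jog '[0,0,0,-0.17,0,0, 0,0,0,-0.34,0,0, 0,0,0,-0.51,0,0, 0,0,0,-0.698,0,0, 0,0,0,-0.698,0,0, 0,0,0,-0.698,0,0]'
cat > knob.py <<'E'
from h import *
import sys
s=r.snapshot("wrist");C=cloud(s)
cv2.imwrite(f"pics/{sys.argv[1]}.png",s["pixels"][...,::-1])
a=np.radians(-2.8);Rt=Ro.from_euler('z',a).as_matrix();o=np.array([567.1,-147.5,0]);t=np.radians(40)
n=np.array([-np.sin(t),0,np.cos(t)]);up=np.array([np.cos(t),0,np.sin(t)])
L=(C-o)@Rt-[-50,0,30]; u,v,h=L@up,L[...,1],L@n
m=(abs(v)<95)&(u>5)&(u<80)&(abs(h)<6)
if m.any(): print("panel resid",np.median(h[m]).round(2),m.sum())
P=np.c_[u.ravel(),v.ravel()].astype(np.float32);hh=h.ravel()
box=(abs(P[:,1])<40)&(P[:,0]>15)&(P[:,0]<88)
kb=P[box&(hh>33)&(hh<39)]; kd=P[box&(hh>5.5)&(hh<10.5)]
if len(kb)>10: print("bar top",len(kb),np.median(hh[box&(hh>33)&(hh<39)]),cv2.minAreaRect(kb))
if len(kd)>10: print("disc",len(kd),cv2.minAreaRect(kd))
# white pixels on bar top -> pointer end
px=s["pixels"].reshape(-1,3).min(1); w=box&(hh>20)&(hh<40)&(px>150)
if w.sum(): print("white",w.sum(),P[w].min(0),P[w].max(0),P[w].mean(0))
S=r.sense();R=Ro.from_euler('xyz',S["tcp_rot"],degrees=True);T=S["tool_pos"]
def togo(uc,vc,hc,phi):
    p=o+Rt@(np.array([-50,0,30])+uc*up+vc*np.array([0,1,0])+hc*n)
    X=Rt@(np.cos(phi)*up+np.sin(phi)*np.array([0,1,0])); Z=-Rt@n
    G=Ro.from_matrix(np.c_[X,np.cross(Z,X),Z])
    print("target",p.round(1),"shift tool mm",R.inv().apply(p-T).round(1),"turn rad",(R.inv()*G).as_rotvec().round(3))
if len(sys.argv)>2: togo(*map(float,sys.argv[2:6]))
print(T.round(1),np.round(S["joint_pos"],1),"gap",S["finger_gap"])
E
python3 knob.py k1 55 0 130 1.6
```

```text
time: 15.65
tool_pos: [463.7, -111.8, 246.6]
tcp_rot: [-179.9, -0.1, 97.3]
ft_force: [1.9, -0.3, 0.5]
finger_gap: 30.2
grip_force: 0.0
time: 16.02
tool_pos: [456.0, -141.4, 247.3]
tcp_rot: [-179.9, -0.1, 87.4]
ft_force: [0.1, -0.5, -0.2]
finger_gap: 29.6
grip_force: 0.0
time: 16.77
tool_pos: [480.9, -157.4, 249.6]
tcp_rot: [141.2, -0.6, 87.9]
ft_force: [0.1, -0.2, 0.1]
finger_gap: 29.8
grip_force: 0.0
panel resid 0.21 8975
bar top 527 36.184027599639414 ((54.933589935302734, -0.5695762634277344), (42.12772750854492, 14.31744384765625), 83.9574203491211)
disc 599 ((55.2386474609375, -0.5661563873291016), (43.12353515625, 43.18072509765625), 47.06904602050781)
white 42 [54.210796   2.4205158] [58.119328 18.825672] [55.98987  10.524965]
target [ 475.8 -143.   164.9] shift tool mm [ 13.2 -58.7  63.1] turn rad [-0.02  -0.016 -0.025]
[ 481.4 -157.3  250.8] [-44.3 -51.1 133.3  27.1  69.6 -45.2] gap 30.13208655515156
```

View pics/k1.png

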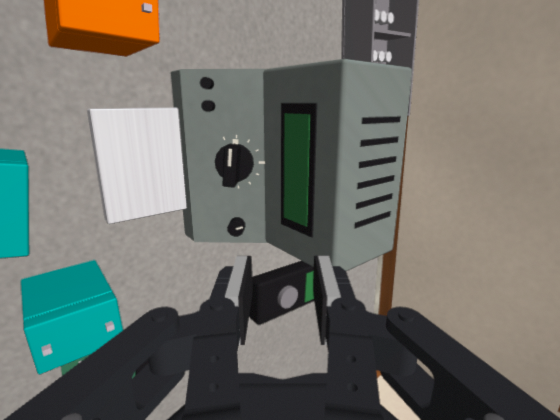

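The wrist view shows the large knob at (233,162), with its bar pointing to the image top (+y) and the zero line at (262,162). The small knob is at (236,227) and the shelf is empty. The bar centre is at u=55, v=−0.6 and its top is 36 mm above the panel. The pointer angle is 84° (1.465 rad), as the white line confirms. Joint 2 is at its limit here, so I'll move closer to the panel.

```bash
python3 knob.py k2 55 -0.6 75 1.465 | tail -2
```

```text
target [ 511.1 -145.4  122.8] shift tool mm [ 11.7 -58.2 118.2] turn rad [-0.02  -0.015  0.111]
[ 481.7 -157.2  251.2] [-44.3 -51.1 133.2  27.2  69.6 -45.2] gap 29.77534371462881
```

```bash
python3 -m jog '[0.003,-0.015,0.020,0,0,0.02, 0.006,-0.03,0.04,-0.01,-0.01,0.05, 0.009,-0.045,0.06,-0.02,-0.015,0.08, 0.012,-0.058,0.08,-0.02,-0.015,0.111, 0.012,-0.058,0.1,-0.02,-0.015,0.111, 0.012,-0.058,0.118,-0.02,-0.015,0.111, 0.012,-0.058,0.118,-0.02,-0.015,0.111, 0.012,-0.058,0.118,-0.02,-0.015,0.111]'
python3 knob.py k3 55 -0.6 14 1.465
```

```text
time: 17.88
tool_pos: [512.6, -146.0, 123.0]
tcp_rot: [140.2, -4.0, 82.5]
ft_force: [-0.1, 0.5, 0.0]
finger_gap: 30.3
grip_force: 0.0
panel resid 0.21 16207
bar top 1095 36.11780217863325 ((54.936737060546875, -0.03845977783203125), (41.4920539855957, 13.807560920715332), 84.15984344482422)
disc 1326 ((55.076229095458984, -0.3071327209472656), (43.77082824707031, 43.2982292175293), 44.49978256225586)
white 112 [54.231647   1.4343626] [58.03494 19.18542] [55.973816 10.91951 ]
target [ 550.2 -147.3   76.1] shift tool mm [ 0.7 -1.4 60.3] turn rad [-0.001 -0.001 -0.002]
[ 512.5 -146.3  123.1] [-38.1 -43.1 142.9  29.2  49.6 -42.2] gap 29.98607500455417
```

```bash
python3 -m jog '[0.0007,-0.0012,0.015,0,0,0, 0.0007,-0.0012,0.03,0,0,0, 0.0007,-0.0012,0.042,0,0,0, 0.0007,-0.0012,0.052,0,0,0, 0.0007,-0.0012,0.058,0,0,0, 0.0007,-0.0012,0.062,0,0,0, 0.0007,-0.0012,0.062,0,0,0]'
python3 knob.py k4 55 -0.3 12 1.465 | tail -2
```

```text
time: 18.8
tool_pos: [550.7, -147.4, 73.0]
tcp_rot: [140.3, -4.1, 82.4]
ft_force: [0.2, 0.1, 0.3]
finger_gap: 30.0
grip_force: 0.0
target [ 551.5 -147.    74.5] shift tool mm [ 0.6  1.5 -0.6] turn rad [-0.002 -0.001 -0.004]
[ 550.7 -147.4   73.1] [-33.9 -28.  139.7  33.   37.5 -45.9] gap 30.176754938783656
```

Aligned, with the gripper 11 mm off the panel. I'll close and check.

```bash
python3 -m jog '[0.0005,0.001,0,0,0,0, 0.0005,0.001,0,0,0,0, 0.0005,0.001,0,0,0,0, 0.0005,0.001,0,0,0,0, 0.0005,0.001,0,0,0,0, 0.0005,0.001,0,0,0,0]' -1 50
python3 -m jog '[0,0,0,0,0,0.09, 0,0,0,0,0,0.18, 0,0,0,0,0,0.27]'; python3 -c "
from h import *;s=r.sense();print(s['joint_pos'].round(1),s['wrist_torque'])"
```

```text
time: 19.6
tool_pos: [551.4, -147.0, 73.4]
tcp_rot: [140.3, -4.1, 82.4]
ft_force: [-0.5, 0.2, -1.3]
finger_gap: 0.2
grip_force: 0.0
time: 19.98
tool_pos: [551.5, -147.0, 73.4]
tcp_rot: [142.3, -13.9, 70.1]
ft_force: [-0.2, 0.3, -0.2]
finger_gap: -0.1
grip_force: 0.0
[-33.8 -27.9 139.6  32.9  37.5 -30. ] [ 0.0204836   0.28831109 -0.05422991]
```

The gap went to 0, so the fingers shut without the bar. I'll look before doing anything else.

```bash
python3 knob.py k5 55 -0.3 12 1.2; python3 - <<'E'
from h import *
s=r.snapshot("side");S=r.sense();p=proj(s,S["tool_pos"])[0];print(p)
w=cv2.imread("pics/k5.png");x,y=p.astype(int)
c=cv2.resize(s["pixels"][...,::-1][y-40:y+40,x-45:x+45],(440,391),interpolation=cv2.INTER_CUBIC)
cv2.imwrite("pics/k5b.png",np.hstack([cv2.resize(w[80:420,110:450],(391,391)),c])[:, :800])
E
```

```text
panel resid 0.2 21177
bar top 959 36.15123834463831 ((55.70178985595703, 6.8400774002075195), (28.270187377929688, 14.022878646850586), 84.19918060302734)
disc 1945 ((54.893089294433594, -0.371246337890625), (43.80113983154297, 43.528648376464844), 44.71702194213867)
white 185 [53.846966   2.1263058] [58.289925 19.49448 ] [55.946945 11.133483]
target [ 551.5 -147.    74.5] shift tool mm [ 0.2  0.8 -0.8] turn rad [-0.003 -0.    -0.016]
[ 551.5 -147.    73.4] [-33.8 -27.9 139.6  32.9  37.5 -29.8] gap -0.11238593693625083
[290.93361648 187.45529728]
```

View pics/k5b.png

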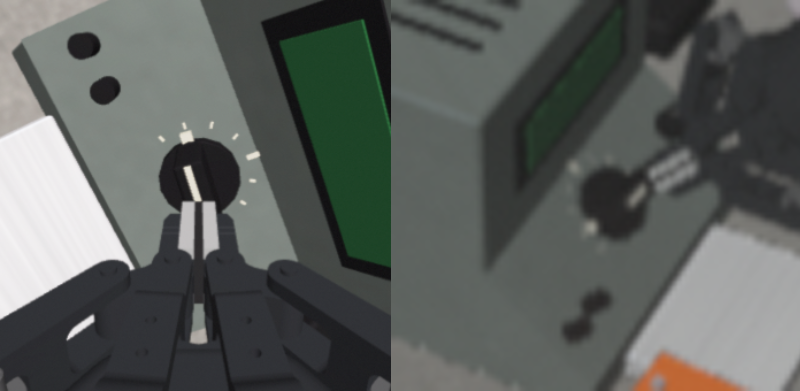

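The crop shows the shut pads ending short of the bar (right half, about (648,185)), while the projected TCP lies on the disc at about (611,195). I'll measure where the finger tips really are in the tool frame.

```bash
python3 - <<'E'
from h import *
S=r.sense();R=Ro.from_euler('xyz',S["tcp_rot"],degrees=True);T=S["tool_pos"];print(r.pinch_z,S["finger_gap"],S["grip_force"])
for n in("side","wrist"):
    s=r.snapshot(n);C=cloud(s);L=R.inv().apply((C-T).reshape(-1,3)).reshape(C.shape)
    m=(abs(L[...,0])<30)&(abs(L[...,1])<30)&(L[...,2]<20)&(L[...,2]>-75)
    P=L[m]; print(n,"tcp px",proj(s,T)[0].round(),len(P))
    for a in range(-75,20,5):
        q=P[(P[:,2]>=a)&(P[:,2]<a+5)]
        if len(q): print(a,len(q),"x",q[:,0].min().round(),q[:,0].max().round(),"y",q[:,1].min().round(),q[:,1].max().round())
E
```

```text
18.700000000000003 -0.056730099706255074 0.0
side tcp px [291. 187.] 426
-75 11 x -12.0 11.0 y -14.0 10.0
-70 15 x 4.0 11.0 y -15.0 11.0
-65 12 x 5.0 11.0 y -14.0 11.0
-60 15 x 3.0 10.0 y -15.0 9.0
-55 13 x 5.0 11.0 y -12.0 10.0
-50 7 x 3.0 11.0 y -15.0 7.0
-45 7 x 4.0 9.0 y -14.0 3.0
-40 1 x 7.0 7.0 y -1.0 -1.0
-30 24 x -11.0 20.0 y -12.0 8.0
-25 26 x -15.0 21.0 y -13.0 9.0
-20 6 x 17.0 21.0 y -13.0 -1.0
-15 11 x -15.0 20.0 y -12.0 10.0
-10 8 x 10.0 21.0 y -11.0 2.0
-5 16 x -17.0 24.0 y -19.0 14.0
0 71 x -18.0 27.0 y -23.0 19.0
5 84 x -30.0 30.0 y -29.0 30.0
10 99 x -30.0 29.0 y -29.0 29.0
wrist tcp px [282. 239.] 9771
-75 296 x -12.0 12.0 y -13.0 13.0
-70 442 x 6.0 12.0 y -13.0 14.0
-65 421 x 6.0 11.0 y -13.0 14.0
-60 371 x 6.0 12.0 y -13.0 14.0
-55 336 x 6.0 11.0 y -13.0 14.0
-50 282 x 6.0 12.0 y -13.0 13.0
-45 95 x 6.0 11.0 y -11.0 12.0
-30 471 x 3.0 21.0 y -10.0 7.0
-25 534 x -6.0 22.0 y -11.0 10.0
-20 127 x -9.0 22.0 y -11.0 11.0
-15 110 x -10.0 22.0 y -11.0 11.0
-10 109 x -13.0 22.0 y -11.0 12.0
-5 111 x -16.0 22.0 y -11.0 13.0
0 1892 x -18.0 26.0 y -21.0 22.0
5 531 x -29.0 30.0 y -30.0 30.0
10 3643 x -30.0 30.0 y -30.0 30.0
```

```bash
python3 - <<'E'
from h import *
d=np.load("w2.npz");C=d["C"];T=np.array([468.85,-138.25,240.09]);R=Ro.from_euler('xyz',[180,0,177.56],degrees=True)
L=R.inv().apply((C-T).reshape(-1,3));m=(abs(L[:,0])<40)&(abs(L[:,1])<75)&(L[:,2]>-75)&(L[:,2]<20);P=L[m]
for a in range(-75,20,5):
    q=P[(P[:,2]>=a)&(P[:,2]<a+5)]
    if len(q): print(a,len(q),"x",q[:,0].min().round(),q[:,0].max().round(),"y",q[:,1].min().round(),q[:,1].max().round())
S=r.sense();R=Ro.from_euler('xyz',S["tcp_rot"],degrees=True);c=r.snapshot("wrist")
for cc,RR,TT in((d,Ro.from_euler('xyz',[180,0,177.56],degrees=True),T),(c,R,S["tool_pos"])):
    k=cv2.Rodrigues(np.array(cc["rvec"],float))[0];print("cam in tool",RR.inv().apply(-k.T@np.array(cc["tvec"]).reshape(3)-TT).round(1))
E
```

```text
-75 854 x -12.0 12.0 y -56.0 57.0
-70 789 x -12.0 12.0 y -56.0 57.0
-65 695 x -11.0 12.0 y -55.0 57.0
-60 539 x -11.0 11.0 y -55.0 55.0
-55 210 x -11.0 11.0 y -49.0 49.0
cam in tool [  80.8    0.5 -180.8]
cam in tool [ 8.070e+01 -1.000e-01 -1.808e+02]
```

The finger tips really lie about 42 mm behind the stated TCP when shut, and about 54 mm when open; both cameras agree. I'll go by that measurement: reopen, turn back to the bar's angle, and advance about 40 mm more in checked stages.

```bash
python3 -m jog '[0,0,0,0,0,-0.13, 0,0,0,0,0,-0.26, 0,0,0,0,0,-0.27, 0,0,0,0,0,-0.27, 0,0,0.005,0,0,-0.27, 0,0,0.010,0,0,-0.27, 0,0,0.015,0,0,-0.27]' -0.3
python3 -m jog '[0,0,0.004,0,0,0, 0,0,0.008,0,0,0, 0,0,0.01,0,0,0, 0,0,0.01,0,0,0]'
cat > tips.py <<'E'
from h import *
S=r.sense();R=Ro.from_euler('xyz',S["tcp_rot"],degrees=True);T=S["tool_pos"]
s=r.snapshot("side");C=cloud(s);L=R.inv().apply((C-T).reshape(-1,3));W=C.reshape(-1,3)
m=(abs(L[:,0])<14)&(abs(L[:,1])<40)&(L[:,2]>-85)&(L[:,2]<20)
for a in range(-85,20,5):
    q=L[m&(L[:,2]>=a)&(L[:,2]<a+5)]
    if len(q): print(a,len(q),"y",q[:,1].min().round(),q[:,1].max().round())
print(S["ft_force"],S["joint_pos"].round(1))
E
python3 tips.py; python3 knob.py k6 55 -0.3 -29 1.468
```

```text
time: 21.1
tool_pos: [561.2, -147.3, 61.4]
tcp_rot: [140.3, -4.1, 82.4]
ft_force: [-0.1, 0.1, 0.2]
finger_gap: 30.1
grip_force: 0.0
time: 21.6
tool_pos: [567.5, -147.6, 54.1]
tcp_rot: [140.3, -4.1, 82.4]
ft_force: [0.0, 0.5, 0.3]
finger_gap: 29.6
grip_force: 0.0
-85 18 y -36.0 39.0
-80 11 y -28.0 26.0
-75 15 y -27.0 25.0
-70 14 y -30.0 23.0
-65 17 y -27.0 26.0
-60 12 y -30.0 25.0
-55 45 y -27.0 26.0
-50 28 y -31.0 23.0
-45 7 y -24.0 18.0
-40 4 y 5.0 6.0
-35 2 y 5.0 6.0
-30 12 y -19.0 39.0
-25 49 y -22.0 39.0
-20 48 y -40.0 38.0
-15 46 y -39.0 33.0
[0.00716947 0.54931938 0.30987542] [-32.4 -21.7 137.7  35.4  33.2 -48. ]
panel resid 0.21 29116
bar top 2926 36.12536771745158 ((53.89678955078125, 4.014804840087891), (42.286659240722656, 44.47214889526367), 42.1658935546875)
disc 2441 ((54.825992584228516, -0.40023231506347656), (44.04678726196289, 43.88849639892578), 44.58890914916992)
white 495 [33.985092   1.3156633] [76.93698 19.80195] [55.949062 10.790483]
target [ 577.8 -148.3   43.1] shift tool mm [ 0.   0.8 15.2] turn rad [-0.003 -0.001 -0.007]
[ 567.5 -147.8   54.3] [-32.4 -21.8 137.7  35.4  33.2 -47.9] gap 29.659129031892444
```

```bash
python3 -m jog '[0,0.0008,0.005,0,0,0, 0,0.0008,0.009,0,0,0, 0,0.0008,0.012,0,0,0, 0,0.0008,0.0145,0,0,0, 0,0.0008,0.0145,0,0,0]'
python3 -m jog '[0,0,0,0,0,0, 0,0,0,0,0,0, 0,0,0,0,0,0, 0,0,0,0,0,0]' -1 50; python3 knob.py k7 55 -0.3 -29 1.468 |tail -2
```

```text
time: 22.32
tool_pos: [577.3, -148.1, 43.3]
tcp_rot: [140.3, -4.1, 82.4]
ft_force: [0.4, 0.4, 0.4]
finger_gap: 29.9
grip_force: 0.0
time: 22.82
tool_pos: [577.2, -148.2, 43.6]
tcp_rot: [140.3, -4.1, 82.4]
ft_force: [-6.1, 0.6, 3.5]
finger_gap: 13.5
grip_force: 48.8
target [ 577.8 -148.3   43.1] shift tool mm [-0.   0.2  0.8] turn rad [-0.003 -0.001 -0.007]
[ 577.2 -148.2   43.6] [-31.6 -18.2 136.4  36.9  31.  -49.4] gap 13.2847843448955
```

The bar is gripped (13.4 mm gap). I'll turn it clockwise, +1.465 rad about tool z.

```bash
python3 -m jog '[0,0,0,0,0,0.1, 0,0,0,0,0,0.2, 0,0,0,0,0,0.3, 0,0,0,0,0,0.4, 0,0,0,0,0,0.5, 0,0,0,0,0,0.6, 0,0,0,0,0,0.7, 0,0,0,0,0,0.75]'; python3 knob.py k8 55 -0.3 -28 0 |tail -2
```

```text
time: 23.88
tool_pos: [577.1, -148.2, 43.5]
tcp_rot: [151.5, -29.1, 45.4]
ft_force: [-8.0, 0.7, 5.0]
finger_gap: 13.2
grip_force: 49.3
target [ 577.2 -148.3   43.9] shift tool mm [ 0.1  0.3 -0.2] turn rad [-0.002  0.002  0.707]
[ 577.1 -148.1   43.5] [-31.6 -18.2 136.4  36.9  31.   -6.2] gap 13.40052074441048
```

```bash
python3 -m jog '[0,0,0,0,0,0.1, 0,0,0,0,0,0.2, 0,0,0,0,0,0.3, 0,0,0,0,0,0.4, 0,0,0,0,0,0.5, 0,0,0,0,0,0.6, 0,0,0,0,0,0.71, 0,0,0,0,0,0.71]'; python3 knob.py k8 55 -0.3 -28 0 |tail -2
python3 -m jog '[0,0,0,0,0,0, 0,0,0,0,0,0, 0,0,0,0,0,0, 0,0,0,0,0,0]' -0.3
python3 -m jog '[0,0,-0.005,0,0,0, 0,0,-0.015,0,0,0, 0,0,-0.03,0,0,0, 0,0,-0.045,0,0,0, 0,0,-0.06,0,0,0, 0,0,-0.07,0,0,0, 0,0,-0.07,0,0,0]';python3 knob.py k9 55 -0.3 -28 0
```

```text
time: 24.92
tool_pos: [577.1, -148.0, 43.5]
tcp_rot: [-179.9, -39.8, -2.8]
ft_force: [-7.9, 1.4, 5.4]
finger_gap: 13.2
grip_force: 49.3
target [ 577.2 -148.3   43.9] shift tool mm [ 0.4  0.3 -0.2] turn rad [-0.002  0.003  0.001]
[ 577.1 -148.    43.5] [-31.6 -18.2 136.4  36.9  31.   34.3] gap 12.836141253789132
time: 25.48
tool_pos: [577.4, -148.3, 43.6]
tcp_rot: [-180.0, -39.9, -2.7]
ft_force: [0.1, -0.6, 0.5]
finger_gap: 29.8
grip_force: 0.0
time: 26.35
tool_pos: [532.8, -146.7, 98.6]
tcp_rot: [179.9, -40.0, -2.7]
ft_force: [-0.5, -0.4, 0.6]
finger_gap: 30.0
grip_force: 0.0
panel resid 0.16 18479
bar top 1396 36.01293709587905 ((55.01182174682617, -0.4866042137145996), (42.19065856933594, 13.812479972839355), 0.609484076499939)
disc 1669 ((55.105140686035156, -0.4195823669433594), (43.00873565673828, 43.60493087768555), 51.14692687988281)
white 140 [57.020992  -1.7239776] [75.06916     0.74820775] [66.0899    -0.4850575]
target [ 577.2 -148.3   43.9] shift tool mm [-0.6 -0.4 70. ] turn rad [-0.     0.001  0.002]
[ 532.7 -146.5   98. ] [-35.7 -35.4 141.4  30.6  43.2  40.2] gap 29.794529498389736
```

The knob is at about 0.6°, with the white line pointing up the slope. I'll make a final check of the battery with the side camera and of the knob with the wrist camera.

```bash
python3 - <<'E'
from h import *
s=r.snapshot("side");C=cloud(s);x,y,z=C[...,0],C[...,1],C[...,2]
m=(x>530)&(x<650)&(y>280)&(y<380)&(z>98)&(z<108);P=np.ascontiguousarray(C[m].astype(np.float32))
print(np.median(P[:,2]),cv2.minAreaRect(np.ascontiguousarray(P[:,:2])))
a=cv2.resize(s["pixels"],(400,300));w=cv2.resize(cv2.imread("pics/k9.png"),(400,300))
cv2.imwrite("pics/fin.png",np.hstack([a[...,::-1],w]))
E
```

```text
103.51621 ((589.126708984375, 330.3450927734375), (46.140953063964844, 72.50047302246094), 89.2238998413086)
```

View pics/fin.png

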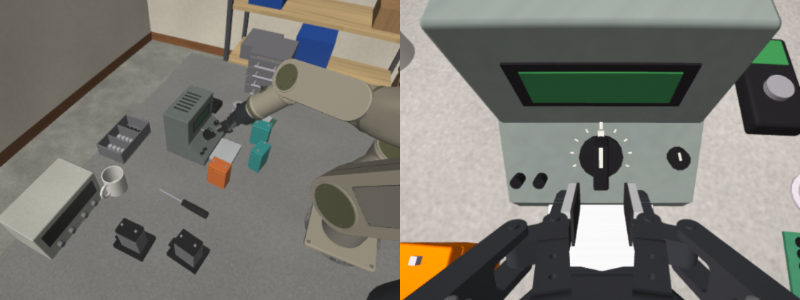

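Left half: both batteries stand in their trays, at (133,237) and (188,247). Right half: the pointer at (600,155) lines up with the long zero line at (600,130), and the fingers are clear of the knob. Handing in.

```bash
python3 -c "
from bench import r
print(r.hand_in())"
```

```text
the job is handed in; nothing more can be done
None
```

The battery stands upright in the tray that was empty, the large knob is set to within about 0.01 rad of the zero line and released, and the job is handed in; no verdict came back.

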